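# Press a sole on the cobbler's heel press

## Task

Hang the black rubber sole by the hole in its heel on the peg of the green bench press, lying flat on the bed with its toe pointing straight out to the front of the press, and let go of it. Then bring the red handle down until the lever is level, so that the black foot presses on the heel, and finish while still holding the handle there. Leave the cream sole and the other things on the bench where they are.

Things in the scene. Friction and masses are not known exactly. Their poses are not given: they have to be found in the camera images.
- black_sole: black rubber shoe sole to be pressed, loose, flat on the table, 12 mm thick, about 90 g: round heel 52 mm across with a 16 mm through hole, straight waist 38 mm wide (its free edges run from about 18 to 77 mm before the hole), round toe 60 mm across. Origin: centre of the hole at the underside; z up; the toe lies along its -x (156 mm long in all)
- black_sole_grip (a point): middle of the black sole's waist, half way up its thickness: 55 mm from the hole centre along the sole's -x, near its centre of mass; grip across y, 38 mm wide
- black_sole_toe (a point): centre of the black sole's round toe, on its upper face, 100 mm from the hole centre along the sole's -x
- press: green heel press fixed to the table: flat bed 270 x 100 x 20 mm (140 mm before to 130 mm behind the peg), steel peg, hinge cheeks (88 to 122 mm behind the peg, 81 mm high, 54 mm wide), lever over the bed. Origin: on the table under the peg; z up, x along the bed, -x is the front of the press; its place and yaw vary
- peg_base (a point): foot of the peg, on the bed's upper face (20 mm above the table). The peg is 10 mm thick and tapers to 5 mm over its top 7 mm
- peg_tip (a point): top of the peg, 30 mm above the bed (50 mm above the table)
- lever (a joint): lever angle: 0 = level over the bed, positive = raised; stops at 1.2 (start, held up by its spring) and -0.12. Hinge axis along the press's y, 100 mm behind the peg, 64 mm above the table; the handle moves on a 200 mm arc about it, forward and down. The spring always lifts: about 4 N at the handle near level, 6 to 7 N more from the foot on a sole
- handle: red round cross bar at the lever's free end, 20 mm thick, 130 mm long along the press's y, can roll stiffly. Origin: its middle, where the 20 mm wide lever joins from behind. Level: 100 mm in front of the peg, 64 mm above the table; raised: 28 mm behind the peg, 250 mm up. Can be pinched from above about 40 mm to either side of the lever, or pushed down
- foot: black ring foot, 44 mm outside, 18 mm inside, 12 mm high, sprung under the lever 100 mm from the hinge (origin: centre of its underside, 39 mm below the lever's axis); fits round the peg. Lever level on a 12 mm sole: pushed up about 7 of its 16 mm travel, about 14 N (1.5 N per mm); with no sole it touches nothing
- cream_sole: cream-coloured sole of the same shape as the black one, not to be used; leave it
- glue_jar: jar with red lid, 70 mm across, 90 mm high, origin under its centre; leave it
- polish_tin: flat blue round tin, 76 mm across, 26 mm high; leave it
- hammer: hammer lying on the right side; leave it
- shoe_brush: wooden shoe brush 160 x 50 x 42 mm on the left side; leave it
- thread_spool: wooden thread spool, 44 mm across, 52 mm high; leave it
There are look-alikes about, which are no part of the job. There is more than one size of the black_sole; the one meant has the size given above.

How it is judged:
On the way, in this order (a step that is already met when the one before it is completed fails the run):
1. the black sole is on the peg, flat on the bed, toe to the front, let go, with the lever still up (horizontal distance between black_sole and peg_base below 0.0055 m and z of black_sole in the frame of press below 0.025 m and angle between black_sole's own z axis and vertical below 0.1 rad and x of black_sole_toe in the frame of press below 0 m and y of black_sole_toe in the frame of press between -0.035 and 0.035 m and value of joint lever above 0.6 rad and contact force between the fingers and black_sole below 0.1 N), for 0.2 s.
2. the lever is level and the foot presses on the black sole (value of joint lever between -0.06 and 0.06 rad and contact force between foot and black_sole above 3 N), for 0.2 s.
At the end, for the whole second after the job is handed in: Black sole on the peg (hole within 5.5 mm of its axis), flat within 5 mm of the bed, toe to the front (35 mm sideways), not touched; the robot still holds the handle, lever still and level within 0.06 rad, foot pressing the sole with 3 to 30 N; other things within 30 mm of their places (all of step 2 and horizontal distance between black_sole and peg_base below 0.0055 m and z of black_sole in the frame of press below 0.025 m and angle between black_sole's own z axis and vertical below 0.1 rad and x of black_sole_toe in the frame of press below 0 m and y of black_sole_toe in the frame of press between -0.035 and 0.035 m and contact force between foot and black_sole below 30 N and contact force between any of the fingers, the arm and handle above 1 N and contact force between each of the arm, the fingers and black_sole below 0.1 N and velocity of joint lever between -0.05 and 0.05 rad/s and distance of each of cream_sole, glue_jar, polish_tin, hammer, shoe_brush, thread_spool from where it was at the start of the episode below 0.03 m); the arm keeps its last pose, push and grip.
It fails at once if the cream sole is pushed away (distance of cream_sole from where it was at the start of the episode above 0.03 m).
It fails at once if another thing on the bench is pushed away (distance of any of glue_jar, polish_tin, hammer, shoe_brush, thread_spool from where it was at the start of the episode above 0.03 m).
It also fails if it takes over 64 s, if anything falls off the work surface, if the arm or the gripper's body presses on something with over 40 N, if the wrist force passes 120 N, or if a joint passes its speed limit or range.

## Robot

A 6-joint arm with a two-finger parallel gripper is mounted at the origin on the work surface. World frame = base frame: x ahead of the robot, y to its left, z up, the work surface at z = 0. Lengths are in m, angles in rad, forces in N, time in s.
With the tool pointing down it reaches from about 0.35 to 0.85 m from the base axis. Payload 8.1 kg.
Tool frame: the origin (TCP) lies on the centre line of the jaws, within the pads' length; the fingertips stand 8 mm ahead of it and the grasp point (between the pads) lies 11 mm behind it; z points along the fingers, y is the line along which they close (so a half turn about z gives the same grasp; the last joint's range is limited). The gripper opens to 93 mm and grips with 3 to 60 N. Pads are 15 mm wide; open, the fingers measure 128 mm over their backs; the gripper's body (75 mm by 188 mm) begins 65 mm behind the grasp point.
Start: joints at [1.18, 0.13, 1.488, -0, 1.523, -0.085], TCP at [0.181, 0.572, 0.227] pointing down, gripper open.
Joint ranges: [-2.96, 2.96], [-0.89, 2.26], [0.02, 2.5], [-1.34, 4.48], [0, 2.73], [-2.66, 2.66]. Speed limits (rad/s): [2.39, 2.39, 2.79, 3.14, 3.14, 3.14].

## Interface

Orientations are given as a rotation vector (axis times angle).
In Python, from rig import goto, line_to, movej, command_gripper, wait, ik, get_obs, get_image, camera_info, IKError, hand_in, cut_out, place_of gives the robot as it stands. The module is installed in compiled form; this text tells all that it offers. Calls block until the motion is done:
- goto(position, orientation): joint-space move of the TCP to a pose.
- line_to(position, attitude=None, v=0.15): straight line of the TCP; attitude=None keeps the orientation; v is the mean speed in m/s.
- movej(angles): joint-space move.
- command_gripper(opening, strength=None): opening from 0.0 (shut) to 1.0 (fully open); strength is the grip in N (None keeps the last); returns when the fingers have stopped.
- wait(seconds).
- ik(position, orientation): joint angles nearest the present ones, or None.
- get_obs(): the state.
- get_image(name): name is "scene" or "top"; returns the picture (400x640x3 uint8, red, green, blue); there is no depth.
- camera_info(name): a dict with "K" (3x3 intrinsics, pixels), "R" (3x3) and "t" (3): a world point X has camera coordinates R X + t. Camera axes: x right, y down, z forward; pixel columns grow to the right and rows downward; lengths in m; the calibration is good to about 2 mm. A picture is of the moment at which its call begins. camera_info takes no time and is no camera call.
A pose or a line that the arm cannot do raises IKError and nothing moves.
- hand_in(): hands the job in; it is judged then, once.
Trained networks look in the newest picture that a camera, given by its name, has taken for a name from the list of things; names that differ only in an ending like _2 or _b are one class to them, and where a whole thing is asked for, a point or a joint stands for the part that bears it (a point fixed in the world has none). Each returns a list of dicts, best first, with "conf" (0 to 1); they miss things now and then, are a little off and sometimes report something else, mostly with a low value. They report only what shows in the picture. A call takes as long as a camera call. They do not tell look-alikes from the thing itself.
- cut_out(camera, target): "region" (400x640 bool, what is visible of it).
- place_of(camera, target): "centre" ([x, y, z] in m, in world coordinates, good to about 4 mm: a listed point, or the origin of a listed thing).
The state is a dict: "time_s": time; "joint_positions": joint angles; "dq": joint speeds; "tau": joint torques, N m; "tcp_pos": TCP position; "tool_rot": TCP orientation; "wrist_force": force on the tool from outside, world axes, zero at the start; "torque": the same for the moment, N m; "finger_gap": opening from 0.0 (shut) to 1.0 (fully open); "grip_force": force on a finger pad.
Only numpy, scipy, OpenCV 4.12 (cv2) and the standard library are available. Lean on these libraries where they do the work, as an engineer would, in place of code of your own. Each camera call takes 0.05 s, during which the arm holds its last target. There are 200 camera calls.

## Working session

There is one attempt and no reset: what is moved stays moved. The work goes in short steps, each a Python script; the robot and the scene stay as the last script left them, time stands still between calls to the robot, and variables do not carry over. Pictures are saved under pics/ and viewed, at most 10 in all, crops included, and the job is handed in when it is done.

```bash
mkdir -p pics; python3 - <<'E'
from rig import *
import cv2,numpy as np
for c in("top","scene"):
    cv2.imwrite(f"pics/{c}0.png",get_image(c)[:,:,::-1])
    i=camera_info(c);print(c,np.round(i["K"],1).tolist(),np.round(i["R"],3).tolist(),np.round(i["t"],3).tolist())
    for n in("black_sole","black_sole_grip","black_sole_toe","press","peg_base","peg_tip","handle","cream_sole","glue_jar","polish_tin","hammer","shoe_brush","thread_spool"):
        print(n,[(np.round(d["centre"],3).tolist(),round(d["conf"],2)) for d in place_of(c,n)])
o=get_obs();print(o)
E
```

```text
top [[392.8, 0.0, 327.7], [0.0, 392.8, 199.9], [0.0, 0.0, 1.0]] [[-0.061, -0.998, -0.0], [-0.975, 0.059, -0.213], [0.213, -0.013, -0.977]] [0.02, 0.5, 1.445]
black_sole [([0.334, -0.214, 0.002], 0.8), ([0.566, 0.226, 0.001], 0.71), ([0.661, 0.438, 0.001], 0.31)]
black_sole_grip [([0.337, 0.339, 0.007], 0.77), ([0.324, -0.142, 0.01], 0.71), ([0.511, 0.214, 0.004], 0.66)]
black_sole_toe [([0.385, 0.296, 0.018], 0.97), ([0.469, 0.207, 0.013], 0.95), ([0.31, -0.079, 0.019], 0.72), ([0.583, 0.047, 0.143], 0.42)]
press [([0.553, 0.052, -0.0], 0.77), ([0.566, 0.227, 0.001], 0.74)]
peg_base [([0.558, 0.049, 0.019], 0.95)]
peg_tip [([0.556, 0.053, 0.049], 0.59), ([0.511, 0.216, 0.005], 0.44)]
handle [([0.581, 0.05, 0.253], 0.77)]
cream_sole [([0.56, -0.28, 0.002], 0.77), ([0.627, -0.422, 0.0], 0.64)]
glue_jar [([0.661, 0.438, -0.0], 0.94)]
polish_tin [([0.627, -0.42, 0.0], 0.58)]
hammer []
shoe_brush [([0.516, 0.532, 0.002], 0.69)]
thread_spool [([0.735, -0.218, 0.001], 0.45)]
scene [[449.5, 0.0, 329.4], [0.0, 449.5, 193.8], [0.0, 0.0, 1.0]] [[0.82, 0.571, -0.016], [0.374, -0.558, -0.74], [-0
[... 908 characters left out ...]
ime_s': 1.4, 'joint_positions': array([ 1.17957707e+00,  1.30411004e-01,  1.48819201e+00,  1.32144911e-05,
        1.52300097e+00, -8.54126585e-02]), 'dq': array([ 5.33814339e-04,  6.53720519e-05,  1.03670314e-03, -1.04203011e-03,
        1.14166460e-03,  2.84167873e-03]), 'tau': array([-1.70668416e-03, -5.59746766e+01, -4.92043412e+01,  7.65935238e-02,
        2.28257995e-02, -2.23746457e-05]), 'tcp_pos': array([0.18062145, 0.57217513, 0.22663304]), 'tool_rot': array([-4.78488936e-01, -3.10492437e+00,  1.23902265e-05]), 'wrist_force': array([ 0.81125691, -0.67236453,  0.53393869]), 'torque': array([ 0.0014851 , -0.03969371, -0.03284042]), 'grip_force': 0.0, 'finger_gap': 0.9977198508135483}
```

View pics/top0.png

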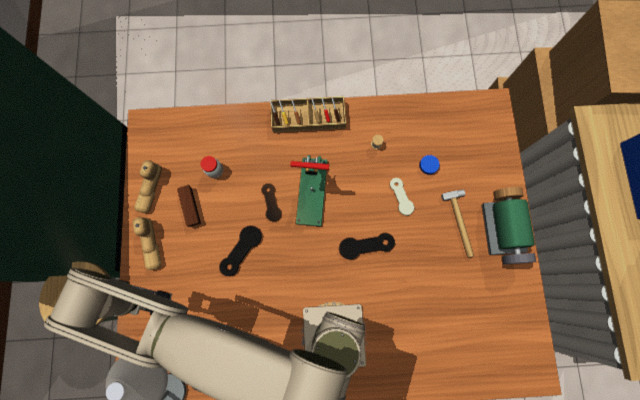

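View pics/scene0.png

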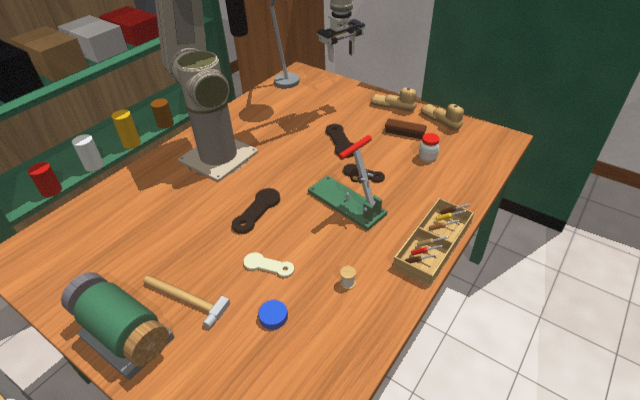

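The top view shows three black soles: at (240,250), at (367,246), and a small one at (271,202). The press is at (312,190) with its lever raised, and the cream sole is at (402,197). The small sole has its hole and toe 101 mm apart, which matches the task (the other two are about 138 mm). Next I'll measure size and axes from the masks.

```bash
cat > h.py <<'E'
from rig import *
import numpy as np,cv2
def back(c,uv,z):
    i=camera_info(c);K,R,t=map(np.array,(i["K"],i["R"],i["t"]))
    C=-R.T@t;d=np.c_[np.atleast_2d(uv),np.ones(len(np.atleast_2d(uv)))]@np.linalg.inv(K).T@R
    return (C+d*((z-C[2])/d[:,2])[:,None])[:,:2]
def proj(c,X):
    i=camera_info(c);p=(np.atleast_2d(X)@np.array(i["R"]).T+i["t"])@np.array(i["K"]).T
    return p[:,:2]/p[:,2:]
def pts(m): return np.argwhere(m)[:,::-1].astype(float)
def down(yaw):  # tool pointing down, closing line (tool y) at this world yaw
    f=(yaw+np.pi/2)/2
    return np.pi*np.array([np.cos(f),np.sin(f),0])
E
python3 - <<'E'
from h import *
for c in("top","scene"):
    im=get_image(c)
    for n,z in(("black_sole",.008),("press",.02)):
        for d in cut_out(c,n):
            m=d["region"]
            if n=="press":
                h=cv2.cvtColor(im,cv2.COLOR_RGB2HSV);m=m&(h[...,0]>60)&(h[...,0]<95)&(h[...,1]>90)
            P=pts(m)
            if len(P)<30: continue
            X=back(c,P,z).astype(np.float32);r=cv2.minAreaRect(X)
            v=np.linalg.svd(X-X.mean(0),full_matrices=False)[2][0];v*=np.sign(v[0])
            print(c,n,round(d["conf"],2),len(P),"rect",np.round(r[0],3),np.round(r[1],3),round(r[2],1),"pca yaw",round(float(np.arctan2(v[1],v[0])),3),"box",np.round(cv2.boxPoints(r),3).tolist())
a=[cv2.resize(get_image("top")[140:235,220:340],None,fx=5,fy=5,interpolation=2)]
cv2.imwrite("pics/crop1.png",a[0][:,:,::-1])
E
```

```text
top black_sole 0.85 900 rect [0.337 0.339] [0.083 0.211] 50.7 pca yaw -0.646 box [[0.2280000001192093, 0.37400001287460327], [0.3919999897480011, 0.23999999463558197], [0.4449999928474426, 0.3050000071525574], [0.2809999883174896, 0.43799999356269836]]
top black_sole 0.8 810 rect [ 0.33  -0.148] [0.08  0.212] 10.0 pca yaw -1.442 box [[0.2720000147819519, -0.05000000074505806], [0.3089999854564667, -0.25999999046325684], [0.3869999945163727, -0.2460000067949295], [0.3499999940395355, -0.03700000047683716]]
top black_sole 0.74 454 rect [ 0.509 -0.298] [0.155 0.061] 19.4 pca yaw 0.294 box [[0.4259999990463257, -0.29499998688697815], [0.44600000977516174, -0.35199999809265137], [0.5920000076293945, -0.3009999990463257], [0.5720000267028809, -0.24300000071525574]]
top black_sole 0.56 418 rect [0.519 0.213] [0.153 0.056] 9.1 pca yaw 0.198 box [[0.4390000104904175, 0.2290000021457672], [0.44699999690055847, 0.17299999296665192], [0.5989999771118164, 0.19699999690055847], [0.5899999737739563, 0.2529999911785126]]
top press 0.93 1129 rect [0.552 0.049] [0.094 0.275] 81.8 pca yaw -0.074 box [[
[... 756 characters left out ...]
 pca yaw -0.722 box [[0.22200000286102295, 0.3869999945163727], [0.3970000147819519, 0.2329999953508377], [0.44999998807907104, 0.2930000126361847], [0.2750000059604645, 0.44699999690055847]]
scene black_sole 0.39 109 rect [0.516 0.19 ] [0.079 0.067] 5.5 pca yaw 0.113 box [[0.4729999899864197, 0.21899999678134918], [0.47999998927116394, 0.15299999713897705], [0.5580000281333923, 0.16099999845027924], [0.5519999861717224, 0.22699999809265137]]
scene press 0.74 658 rect [0.556 0.064] [0.121 0.263] 81.5 pca yaw -0.147 box [[0.4169999957084656, 0.023000000044703484], [0.6769999861717224, -0.014999999664723873], [0.6949999928474426, 0.10400000214576721], [0.4350000023841858, 0.14300000667572021]]
```

View pics/crop1.png

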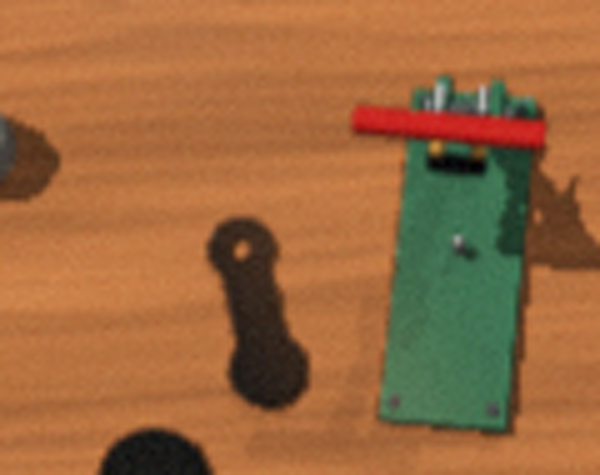

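The crop shows the target sole with its hole at top px (268.4,189.8) and its toe towards the robot at (274,214). The peg tip is at (311.6,188), and the bed's left edge runs from (296.4,224) to (301.4,170).

```bash
python3 - <<'E'
from h import *
f=lambda p,z:back("top",np.array(p)/5+[219.6,139.6],z)
L=f([[382,418],[406,155]],.02);F=f([[380,420],[510,432]],.02);H=f([[355,119],[545,132]],.26);R=f([[510,430],[523,255]],.02)
y=lambda P:np.arctan2(*(P[1]-P[0])[::-1])
print("yaws",y(L),y(R),y(F)+np.pi/2,y(H)+np.pi/2)
print("hole",f([242,250],.006),"toe",f([270,369],.012),"peg tip",f([458,238],.05),"front mid",F.mean(0),"handle mid",H.mean(0))
h,t=f([242,250],.006)[0],f([270,369],.012)[0];print("sole len",np.linalg.norm(h-t),y([t,h]))
for p in((.52,.215,.1),(.55,.05,.06)): print(ik(p,down(1.7)),ik(p,down(1.7-np.pi)))
E
```

```text
yaws -0.1339048892968974 -0.131102066971251 -0.1537375047435714 -0.13217175144873972
hole [[0.56652488 0.22233668]] toe [[0.46822489 0.20244061]] peg tip [[0.55470764 0.04971935]] front mid [0.41391358 0.06833303] handle mid [0.57909981 0.04521972]
sole len 0.10029327250149993 0.1997036885555453
[ 3.00940217e-01  1.26686669e-01  1.72926018e+00 -4.44089210e-16
  1.28564580e+00 -1.39905978e+00] [ 3.00940217e-01  1.26686669e-01  1.72926018e+00 -4.44089210e-16
  1.28564580e+00  1.74253287e+00]
[-2.18203634e-03  1.47497213e-01  1.78558873e+00 -4.44089210e-16
  1.20850671e+00 -1.70218204e+00] [-2.18203634e-03  1.47497213e-01  1.78558873e+00 -4.44089210e-16
  1.20850671e+00  1.43941062e+00]
```

Measurements agree: hole to toe is 100 mm, press yaw −0.135, peg at about (0.554, 0.050). Grasping now.

```bash
python3 - <<'E'
from h import *
ys=.2;g=np.array([.5668,.2235])-.055*np.array([np.cos(ys),np.sin(ys)])
o=down(ys+np.pi/2)
command_gripper(.7,25)
goto([*g,.10],o);line_to([*g,.010],v=.12)
print(get_obs()["wrist_force"])
command_gripper(0.0,25);s=get_obs();print(s["finger_gap"]*93,s["grip_force"],s["wrist_force"])
line_to([*g,.10],v=.15);s=get_obs();print(s["finger_gap"]*93,s["grip_force"])
yp=-.135;e=np.array([np.cos(yp),np.sin(yp)])
q=np.array([.554,.050])-.055*e
goto([*q,.085],down(yp+np.pi/2))   # sole underside about 75 mm up, above the peg tip
s=get_obs();print(s["time_s"],s["tcp_pos"],s["finger_gap"]*93)
a=get_image("top")[130:240,240:380];b=get_image("scene")[120:240,280:410]
cv2.imwrite("pics/a1.png",np.vstack([cv2.resize(a,(764,600))])[:,:,::-1][:600])
cv2.imwrite("pics/b1.png",cv2.resize(b,(650,600),interpolation=2)[:,:,::-1])
for c in("top","scene"):
  for n in("black_sole","black_sole_toe","black_sole_grip"):print(c,n,[(np.round(d["centre"],3).tolist(),round(d["conf"],2)) for d in place_of(c,n)])
E
```

```text
[1.68037966 0.24555231 0.59981578]
37.62742980837117 24.99418169260025 [-0.55343873 -0.74056378  1.08577006]
37.41364872855317 24.990922808647156
7.1333 [0.49889918 0.05727096 0.08409885] 37.75239780770466
top black_sole [([0.334, -0.213, 0.001], 0.77), ([0.277, 0.378, -0.003], 0.62)]
top black_sole_toe [([0.385, 0.294, 0.017], 0.96), ([0.314, -0.078, 0.022], 0.66), ([0.452, 0.06, 0.086], 0.49)]
top black_sole_grip [([0.499, 0.06, 0.078], 0.64), ([0.323, -0.142, 0.007], 0.58)]
scene black_sole [([0.336, -0.219, 0.004], 0.8), ([0.555, 0.052, 0.074], 0.68)]
scene black_sole_toe [([0.318, -0.079, 0.017], 0.85), ([0.46, 0.063, 0.086], 0.56)]
scene black_sole_grip [([0.503, 0.057, 0.085], 0.9), ([0.325, -0.14, 0.003], 0.72)]
```

View pics/a1.png

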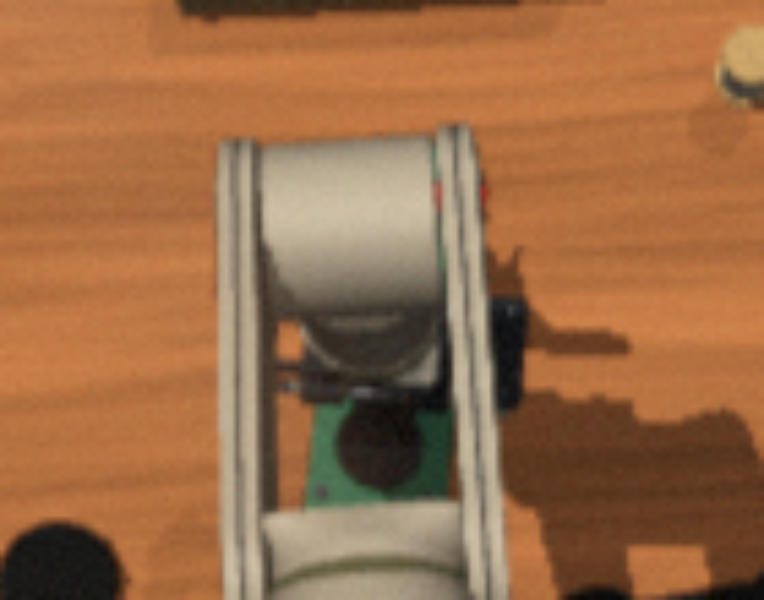

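View pics/b1.png

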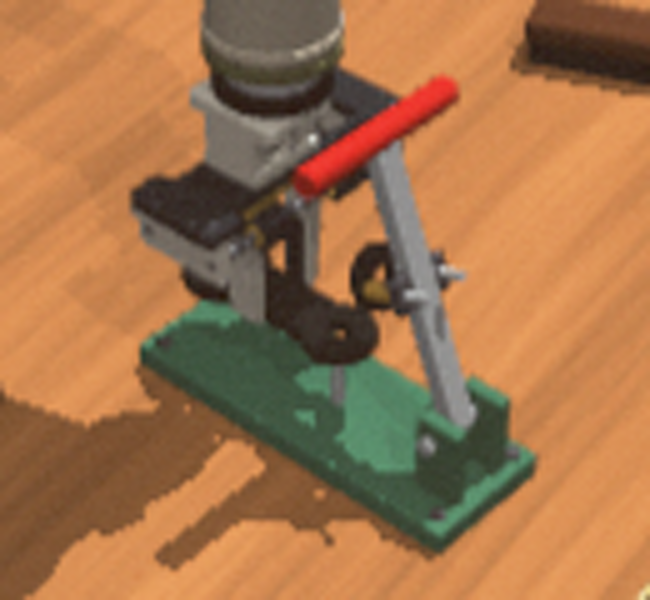

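The scene crop shows the sole level in the gripper with its hole at px (347,186.5), just above the peg, whose foot is at (347.5,199.5). I'll compare the two numerically, using the unobstructed first picture for the peg.

```bash
python3 - <<'E'
from h import *
im=get_image("scene");old=cv2.imread("pics/scene0.png")[:,:,::-1]
f=lambda p,z:back("scene",np.array(p)/5+[279.6,119.6],z)
print("hole",f([337,334],.080),"peg foot",f([339,400],.02))
print("proj peg",proj("scene",[[.554,.05,.02],[.554,.05,.05]]),"proj hole",proj("scene",[[.554,.05,.08]]))
h=np.hstack([cv2.resize(x[170:210,325:375],None,fx=8,fy=8,interpolation=0) for x in(old,im)])
cv2.imwrite("pics/c1.png",h[:,:,::-1])
E
```

```text
hole [[0.5566548  0.04837638]] peg foot [[0.55729054 0.05096675]]
proj peg [[346.41238719 199.3886716 ]
 [346.49901425 192.69889631]] proj hole [[346.58804197 185.82372971]]
```

View pics/c1.png

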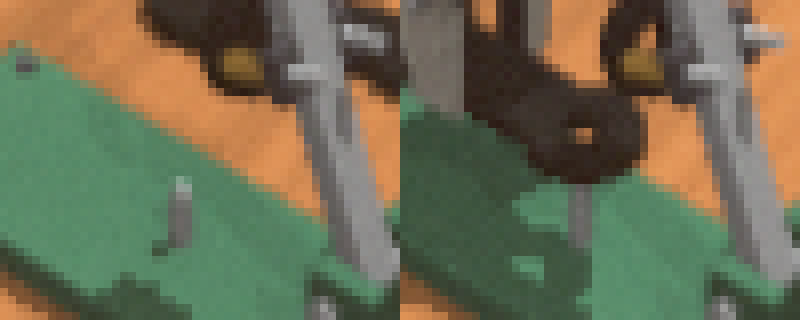

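Hole and peg tip line up within about 0.5 px (1.5 mm). Lowering with a force check.

```bash
python3 - <<'E'
from h import *
p=get_obs()["tcp_pos"];f0=get_obs()["wrist_force"];q=np.array([.4995,.0574]);ok=True
for z in(.066,.060,.054,.048,.042,.036,.0305):
    line_to([*q,z],v=.06);s=get_obs();df=s["wrist_force"]-f0
    print(z,np.round(s["tcp_pos"],4),np.round(df,1))
    if np.linalg.norm(df)>8: ok=False;break
print(s["time_s"])
if ok:
    command_gripper(.65);wait(.2)
    print([(np.round(d["centre"],3).tolist(),round(d["conf"],2)) for n in("black_sole","black_sole_toe") for d in (get_image("scene") is not None and place_of("scene",n))])
im=get_image("scene")[120:240,280:410]
cv2.imwrite("pics/d1.png",cv2.resize(im,(650,600),interpolation=2)[:,:,::-1])
E
```

```text
0.066 [0.4989 0.0574 0.0652] [-1.7 -0.2  0. ]
0.06 [0.4992 0.0574 0.0596] [-0.4 -0.1  0. ]
0.054 [0.4991 0.0574 0.0535] [ 0.1 -1.   0.9]
0.048 [0.4991 0.0574 0.0474] [ 0.5 -1.   0. ]
0.042 [0.4992 0.0573 0.0415] [ 0.1 -0.5  0.3]
0.036 [0.4992 0.0573 0.0355] [-1.  -1.4  0.4]
0.0305 [0.4995 0.0573 0.0303] [-0.4 -0.1 -0.1]
9.55
[([0.337, -0.219, 0.0], 0.81), ([0.388, -0.517, 0.001], 0.71), ([0.554, 0.051, 0.018], 0.63), ([0.632, -0.418, 0.003], 0.29), ([0.318, -0.081, 0.017], 0.96), ([0.554, 0.05, -0.002], 0.42), ([0.39, 0.294, 0.017], 0.39)]
```

View pics/d1.png

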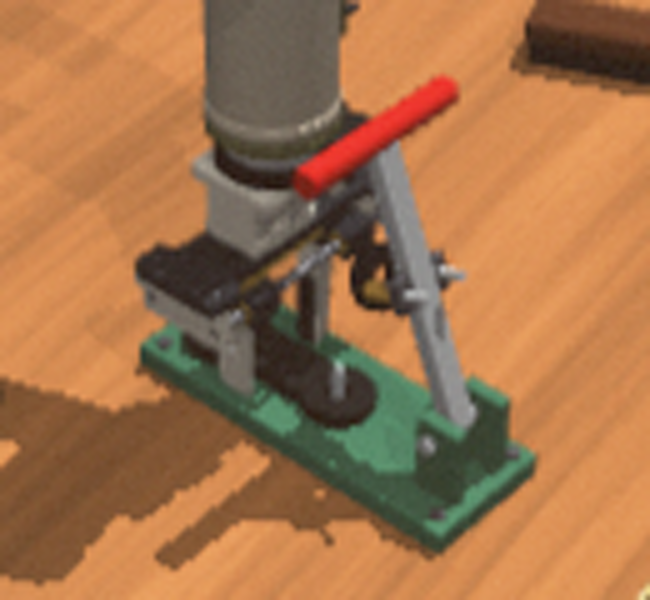

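The sole lies flat on the bed with the peg through its hole and the toe to the front. Next: withdraw, pinch the handle on its left side and follow the arc down.

```bash
cat >> h.py <<'E'
yp=-.135;e=np.array([np.cos(yp),np.sin(yp)]);n=np.array([-e[1],e[0]]);peg=np.array([.554,.050])
def bar(a,side=.04,dz=-.009): # TCP for lever angle a
    r=-.1+.2*np.cos(a)
    return np.array([*(peg-r*e+side*n),.064+.2*np.sin(a)+dz])
E
python3 - <<'E'
from h import *
q=get_obs()["tcp_pos"]
line_to([*q[:2],.09],v=.1)
line_to([*(q[:2]-.03*e),.37],v=.25)
o=down(yp);p=bar(1.2)
for a in(1.2,.6,0): print(ik(bar(a),o))
goto([*p[:2],.36],o)
a,b=get_image("top"),get_image("scene")
for c in("top","scene"):print(c,[(np.round(d["centre"],3).tolist(),round(d["conf"],2)) for m in("black_sole","handle") for d in place_of(c,m)])
cv2.imwrite("pics/e1.png",cv2.resize(b[60:240,260:420],(640,720))[:600,:,::-1])
print(get_obs()["time_s"],p)
E
```

```text
[ 5.89805577e-02  1.05495274e-01  1.48825104e+00 -4.44089210e-16
  1.54784634e+00  1.93980558e-01]
[ 9.46099018e-02 -9.42878776e-02  1.82358435e+00 -4.44089210e-16
  1.41229618e+00  2.29609902e-01]
[ 1.11581999e-01 -6.06771603e-02  2.01064003e+00 -4.44089210e-16
  1.19162979e+00  2.46581999e-01]
top [([0.332, -0.216, -0.003], 0.98), ([0.275, 0.379, -0.005], 0.57), ([0.582, 0.05, 0.251], 0.65)]
scene [([0.554, 0.051, 0.019], 0.74), ([0.277, 0.382, 0.002], 0.74), ([0.336, -0.216, 0.0], 0.66), ([0.582, 0.05, 0.25], 0.34), ([0.583, 0.045, 0.251], 0.52)]
14.35 [0.58666159 0.08593099 0.24140782]
```

View pics/e1.png

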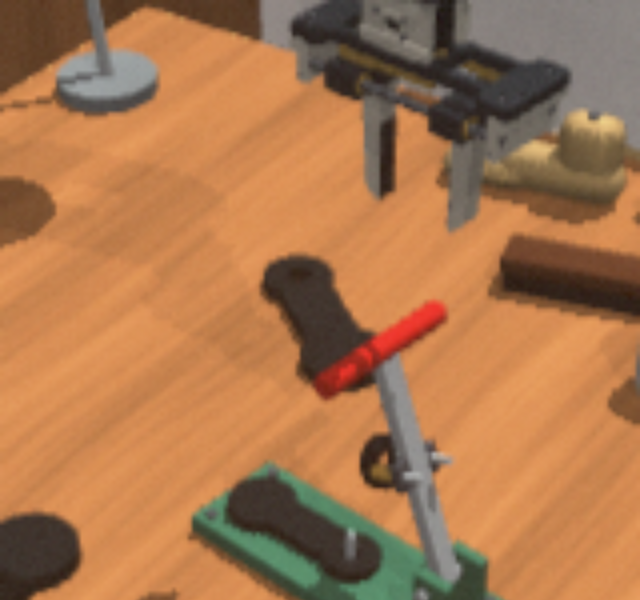

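The sole sits on the peg (crop px (350,550)), straight along the bed, with the lever still up. The fingers are open above the left end of the bar.

```bash
python3 - <<'E'
from h import *
p=bar(1.2);f0=get_obs()["wrist_force"]
line_to(p,v=.15);print(np.round(get_obs()["wrist_force"]-f0,1))
command_gripper(0,40);s=get_obs();print("gap",s["finger_gap"]*93,s["grip_force"],np.round(s["wrist_force"]-f0,1))
for a in np.r_[np.linspace(1.2,0,17)[1:]]:
    line_to(bar(a),v=.08);s=get_obs();w=s["wrist_force"]-f0
    print(round(a,2),np.round(w,1),round(s["finger_gap"]*93,1),np.round(s["tcp_pos"]-bar(a),4))
    if np.linalg.norm(w)>45: print("STOP");break
wait(.3);s=get_obs();print(s["time_s"],np.round(s["wrist_force"]-f0,1))
b=get_image("scene");get_image("top")
for c in("top","scene"):print(c,[(m,np.round(d["centre"],3).tolist(),round(d["conf"],2)) for m in("black_sole","handle","foot","black_sole_toe") for d in place_of(c,m)])
cv2.imwrite("pics/f1.png",cv2.resize(b[120:240,260:420],(800,600),interpolation=2)[:,:,::-1])
E
```

```text
[-0.3  0.1  0.3]
gap 18.89805227250996 39.990790486335754 [-0.1  0.7 -0.3]
1.12 [ 2.5  1.  -1.7] 18.9 [-0.      0.0001 -0.    ]
1.05 [ 2.   2.9 -1.1] 19.0 [0.0002 0.0003 0.0002]
0.98 [ 3.   4.6 -1.9] 19.0 [0.0002 0.0003 0.0002]
0.9 [ 2.5  4.6 -0.8] 18.9 [0.0004 0.0005 0.0003]
0.82 [ 2.4  5.9 -0.6] 18.9 [0.0004 0.0006 0.0003]
0.75 [2.1 6.8 0.4] 19.4 [0.0004 0.0007 0.0004]
0.68 [2.3 7.1 1.1] 19.1 [0.0004 0.0008 0.0004]
0.6 [1.2 7.9 1.5] 18.8 [0.0005 0.0009 0.0005]
0.52 [-0.3  8.   1.7] 19.0 [0.0005 0.001  0.0005]
0.45 [-0.5  8.5  2.2] 18.7 [0.0004 0.0011 0.0005]
0.38 [0.4 9.3 2.4] 19.1 [0.0003 0.0012 0.0005]
0.3 [-0.1  9.7  3.2] 19.2 [0.0003 0.0012 0.0005]
0.22 [-1.2  9.7  2.3] 19.0 [0.0003 0.0013 0.0004]
0.15 [-1.1 10.6  2.8] 19.0 [0.0003 0.0013 0.0004]
0.07 [-3.2 10.5  3.7] 19.0 [0.0003 0.0014 0.0005]
0.0 [-4.8  9.9  6.8] 18.9 [0.0003 0.0013 0.0008]
21.6667 [-4.3  9.7  6.7]
top [('black_sole', [0.332, -0.215, 0.002], 0.94), ('black_sole', [0.275, 0.38, -0.002], 0.79), ('black_sole', [0.554, 0.052, 0.02], 0.53), ('handle', [0.457, 0.063, 0.034], 0.65), ('handle', [0.452, 0.069, 0.067], 0.62), ('black_sole_toe', [0.314, -0.077, 0.021], 0.73), ('black_sole_toe', [0.383, 0.298, 0.016], 0.63), ('black_sole_toe', [0.457, 0.061, 0.035], 0.48)]
scene [('black_sole', [0.336, -0.218, 0.002], 0.88), ('black_sole', [0.554, 0.052, 0.017], 0.86), ('black_sole', [0.276, 0.383, 0.002], 0.63), ('handle', [0.454, 0.066, 0.066], 0.71), ('foot', [0.551, 0.051, 0.033], 0.42), ('black_sole_toe', [0.315, -0.081, 0.018], 0.74), ('black_sole_toe', [0.463, 0.062, 0.034], 0.71), ('black_sole_toe', [0.388, 0.296, 0.015], 0.43)]
```

View pics/f1.png

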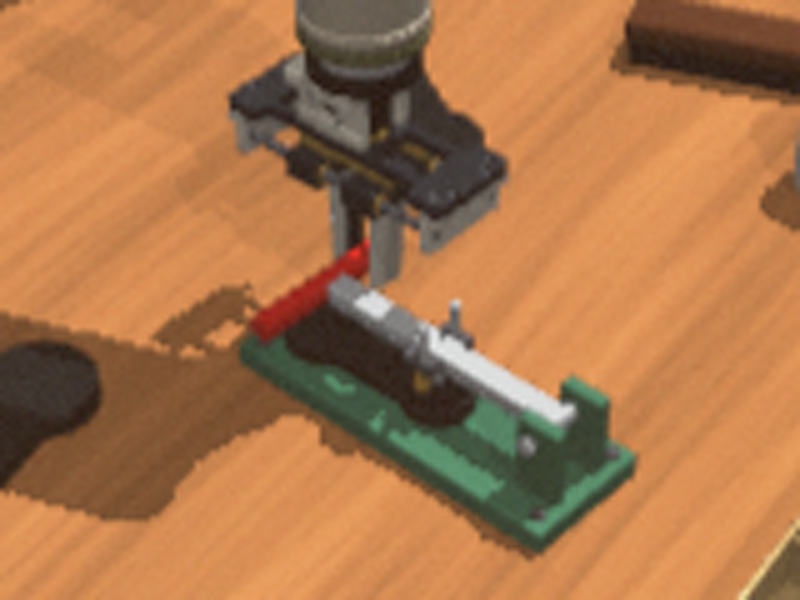

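The lever lies level over the heel, with the fingers on the bar at crop px (370,260). The handle is found at z = 0.066 (0.064 is level), and the wrist force rose as the foot met the sole. I'll go 1.5 mm lower, settle and hand in.

```bash
python3 - <<'E'
from h import *
line_to(bar(-.008),v=.03);wait(.6)
s=get_obs();print(s["time_s"],s["wrist_force"],s["grip_force"],s["tcp_pos"])
print([np.round(d["centre"],3).tolist() for d in (get_image("scene") is not None and place_of("scene","handle"))])
print(hand_in())
E
```

```text
23.0167 [-6.34481534  8.99567113 10.15742659] 40.008503794670105 [0.46058554 0.10445647 0.05469072]
[[0.456, 0.068, 0.063], [0.388, -0.516, 0.0]]
the job is handed in; nothing more can be done
None
```

The job is handed in at about 23 s: the black sole hangs on the peg, flat with its toe to the front, and the gripper still holds the handle with the lever level and the foot on the heel; `hand_in` gave no verdict, and I did not re-measure the other things on the bench.

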